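# Load the sample carrier, leave the look-alikes

### The arm

A 6-joint arm with a two-finger parallel gripper is mounted at the origin on a cart in front of the work surface, level with it; the furniture and walls round the work are solid. World frame = base frame: x ahead of the robot, y to its left, z up, the work surface at z = 0. Lengths are in mm, angles in rad, forces in N, time in s.
With the tool pointing down it reaches from about 350 to 975 mm from the base axis. Payload 7.1 kg.
Tool frame: the origin (TCP) lies midway between the tips of the shut fingers; the grasp point (between the pads) lies 19 mm behind it (ctrl.grip_depth is the distance from the TCP to the grasp point, in mm); z points along the fingers, y is the line along which they close (so a half turn about z gives the same grasp; the last joint's range is limited). The gripper opens to 88 mm and grips with 3 to 60 N. Pads are 20 mm wide; open, the fingers measure 115 mm over their backs; the gripper's body (75 mm by 178 mm) begins 61 mm behind the grasp point.
Start: joints at [-1.3, 0.423, 1.63, -0, 1.089, -0.019], TCP at [178.618, -598.916, 222.675] pointing down, gripper open.
Joint ranges: [-3, 3], [-0.9, 2.11], [0.09, 2.58], [-1.31, 4.45], [0.11, 2.69], [-2.54, 2.54]. Speed limits (rad/s): [2.39, 2.39, 3.01, 3.14, 3.14, 3.14].

### API

Orientations are given as a rotation vector (axis times angle).
In Python, from workcell import get_obs, vision, ctrl gives the robot as it stands.
- The arm moves only by the tool step_arm, never from a script. Its argument "plan" is a list of rows, each a list of 7 numbers: the opening, from -1 (shut) to 1 (fully open), then the shift along the tool's x, y, z as a fraction of full scale, then the turn, a rotation vector about the tool's x, y, z as a fraction of full scale. In form: [[fingers, dx, dy, dz, wx, wy, wz], ...]. A call has 1 to 20 rows; each row shifts and turns the commanded pose from where the row before left it, along the tool's axes as they then stand; what a row does not reach is not made up. Full scale, the value 1, is 50 mm for a shift and 0.12 rad for a turn. A row lasts 1/8 s, in which the tool goes at most 62.5 mm and 10.7 degrees, less where a joint would pass 70% of its speed; a pose out of reach is approached as far as the arm can. A call with a number of a shift or a turn outside -1 to 1 is refused whole. A call with a gripper value outside its range is refused whole. The fingers move at their own pace and stop on an object; the grip force is fixed at half the most. Time passes only in rows, so rows that do not move let the fingers close. It gives the time, the measured TCP pose, the force, the opening and the grip force at its end, in the units of the state.
- get_obs(): the state, without advancing time (a new reading comes with each control period).
- vision.get_image(name): name is "side" or "top" or "wrist"; returns a dict with "pixels" (420x560x3 uint8, red, green, blue), "depth" (420x560 float32, mm along the optical axis (not along the pixel's ray), 0 where there is no reading), "fx", "fy", "cx", "cy" (pixels), "T" (4x4, takes a point from camera to world coordinates); the wrist camera has in their place "T_tool_cam" (4x4, takes a point from camera to tool coordinates, whose origin is the TCP and whose axes are the flange's). Camera axes: x right, y down, z forward; pixel columns grow to the right and rows downward; lengths in mm; the calibration is good to about 2 mm. A picture is of the moment at which its call begins: read the wrist's pose just before it.
- ctrl.close_job(): hands the job in; it is judged then, once.
The state is a dict: "t": time; "qpos": joint angles; "qvel": joint speeds; "joint_torque": joint torques, N m; "ee_pos": TCP position; "orientation": TCP orientation; "ft_force": force on the tool from outside, world axes, zero at the start; "moment": the same for the moment, N m; "width": finger opening in mm; "grasp_force": force on a finger pad.
Only numpy, scipy, OpenCV 4.12 (cv2) and the standard library are available. Lean on these libraries where they do the work, as an engineer would, in place of code of your own. Each camera call takes 0.05 s, during which the arm holds its last target. There are 200 camera calls.

### The job

Gather the three things for the next sample run into the metal carrier tray: stand the lidded tin in the middle of the large ring, the crucible in the middle of the small ring and the large cream stopper in the middle of the square frame, each upright and flat on the tray's floor, in any order. Leave the petri dish, the evaporating dish and the small red stopper standing where they are.

Things in the scene. Friction and masses are not known exactly. Their poses are not given: they have to be found in the camera images.
- tin: Round aluminium soil-moisture tin with its push-on lid on, 52 mm diameter, 28 mm high, stands on the table; take it round the side (the lid's skirt is the upper 12 mm). Belongs in the tray. Origin: centre of its underside, z up.
- crucible: White porcelain crucible, an open cup, deep and narrow: 33 mm high, 41 mm diameter at the rim tapering to a 26 mm foot, stands on its foot; take it across the outside of the rim. Belongs in the tray. Origin: centre of its underside, z up.
- large_stopper: The larger of two rubber stoppers, cream-coloured, standing on its wide end: 31 mm diameter, 28 mm high. Belongs in the tray. Origin: centre of its underside, z up.
- petri_dish: Flat covered glass petri dish, 64 mm diameter, 15 mm high. Does not belong: stays where it is. Origin: centre of its underside, z up.
- evaporating_dish: White porcelain evaporating dish, wide and shallow with a small lip: 67 mm across, 24 mm high. Does not belong: stays where it is. Origin: centre of its underside, z up.
- small_stopper: The smaller rubber stopper, red: 25 mm diameter, 23 mm high. Does not belong: stays where it is. Origin: centre of its underside, z up.
- tray: Low open aluminium carrier tray, fixed to the table, 130 mm (its x) by 310 mm (its y), floor 3 mm thick, walls 3 mm thick with their top 16 mm above the table, a wire handle on each short end. On its floor, in a row along its y axis, 95 mm apart, stand three black rubber nests; which nest is in which place varies. Origin: centre of its underside, z up.
- large_ring: Nest for the tin: round black rubber ring fixed on the tray's floor, inner diameter 70 mm, outer 79 mm, 8 mm high (top 11 mm above the table), open inside down to the tray's floor. Origin: its centre, on the tray's floor (3 mm above the table), z up.
- small_ring: Nest for the crucible: round black rubber ring fixed on the tray's floor, inner diameter 54 mm, outer 63 mm, 8 mm high (top 11 mm above the table), open inside down to the tray's floor. Origin: its centre, on the tray's floor (3 mm above the table), z up.
- square_frame: Nest for the large stopper: square black rubber frame fixed on the tray's floor, 47 mm inside, 56 mm outside, 8 mm high (top 11 mm above the table), open inside down to the tray's floor. Origin: its centre, on the tray's floor (3 mm above the table), z up; its sides are parallel to the tray's.
Mind the look-alikes: they are no part of the job. What is shaped like the tin but blue is not meant. Leave any purple look-alike of the crucible alone.

How it is judged:
By the outcome, as a careful person would: the job done as asked, in the order asked, and still so for the second after the job is handed in, with the robot touching nothing.
It also fails if it takes over 88 s, if anything falls off the work surface, if the arm or the gripper's body presses on something with over 40 N, if the wrist force passes 120 N, or if a joint passes its speed limit or range.

## Working session

There is one attempt and no reset: what is moved stays moved. The work goes in short steps, Python scripts to look and compute and a tool call to move; the robot and the scene stay as the last step left them, time stands still between calls to the robot, and variables do not carry over. Pictures are saved under pics/ and viewed, at most 14 in all, crops included, and the job is handed in when it is done.

Besides the shell and the picture viewer there is one more tool, called as a command line: name --pt "numbers of a row" for each row, then --argument value for the rest. step_arm: Moves the arm, as the interface text tells. Its arguments: {"type":"object","properties":{"plan":{"type":"array","items":{"type":"array","items":{"type":"number","minimum":-1,"maximum":1}}}},"required":["plan"]}

```bash
mkdir -p pics; ls
python3 - <<'E'
from workcell import get_obs, vision, ctrl
import cv2,numpy as np
o=get_obs();print(o['t'],o['ee_pos'],o['orientation'],o['width'])
for n in("top","side"):
    d=vision.get_image(n);cv2.imwrite(f"pics/{n}0.png",d["pixels"][...,::-1]);np.savez(f"{n}0.npz",**d);print(n,d["T"],d["fx"],d["cx"],d["cy"])
E
```

```text
pics
0.0 [ 178.46882816 -598.39247849  221.88406705] [-3.10714709e+00 -4.53386673e-01  3.28480030e-04] 87.58724996755733
top [[-1.46799513e-02 -9.95973474e-01  8.84383266e-02  4.65172928e+02]
 [-9.99771915e-01  1.59927944e-02  1.41544513e-02 -2.65639829e+00]
 [-1.55118340e-02 -8.82103684e-02 -9.95981081e-01  1.35064352e+03]
 [ 0.00000000e+00  0.00000000e+00  0.00000000e+00  1.00000000e+00]] 543.0957003894708 277.3703926545057 203.67301767675198
side [[-8.25254022e-01 -2.06022905e-01  5.25842526e-01  6.91326563e+01]
 [-5.64748467e-01  3.07420762e-01 -7.65866597e-01  7.65184285e+02]
 [-3.86884909e-03 -9.29003250e-01 -3.70051340e-01  4.19312909e+02]
 [ 0.00000000e+00  0.00000000e+00  0.00000000e+00  1.00000000e+00]] 410.18479929514865 283.8163431232103 211.1893733081757
```

View pics/top0.png

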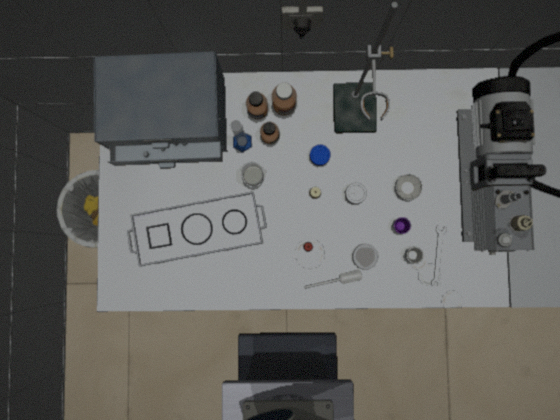

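View pics/side0.png

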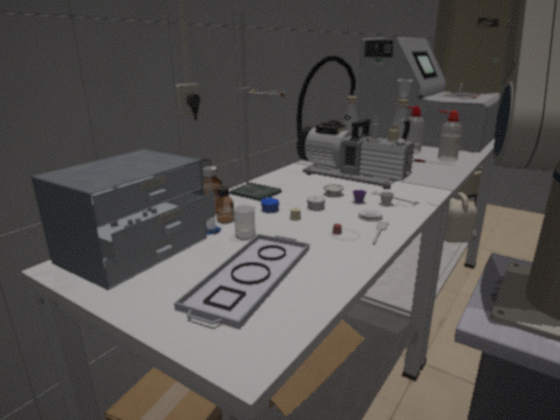

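The top view shows the tray at lower left, with the square at (159,236), large ring at (197,229) and small ring at (234,221). The tin is at (355,193), crucible at (413,255), cream stopper at (315,192), and red stopper at (307,247). The petri dish is at (365,256), evaporating dish at (408,187), the purple crucible at (401,226) and the blue tin at (320,155).

```bash
cat > h.py <<'E'
import numpy as np,cv2
def pts(d,T=None):
    T=d["T"] if T is None else T
    z=d["depth"];v,u=np.indices(z.shape)
    P=np.stack([(u-d["cx"])/d["fx"]*z,(v-d["cy"])/d["fy"]*z,z,np.ones_like(z)],-1)
    return P@T.T
def atz(d,u,v,z,T=None):
    T=d["T"] if T is None else T
    r=T[:3,:3]@np.array([(u-d["cx"])/d["fx"],(v-d["cy"])/d["fy"],1]);return T[:3,3]+r*(z-T[2,3])/r[2]
E
python3 - <<'E'
from h import *
d=dict(np.load("top0.npz"));P=pts(d)
for n,u,v,h,r in [("tin",355,193,28,14),("cruc",413,255,33,12),("stop",315,192,28,9),("red",307,247,23,8),("petri",365,256,15,20),("evap",408,187,24,18),("purple",401,226,33,12),("blue",320,155,28,14)]:
    Q=P[v-r:v+r+1,u-r:u+r+1];z=Q[...,2];m=z>h-5
    q=Q[m]; print(n,"seed",atz(d,u,v,h)[:2].round(),"bg",np.median(z[:2]).round(1),"n",m.sum(),"zmax",np.percentile(z,98).round(1), "mean",q[:,:2].mean(0).round(1) if len(q) else 0,"mid",((q[:,:2].max(0)+q[:,:2].min(0))/2).round(1) if len(q) else 0,"span",np.ptp(q[:,:2],axis=0).round() if len(q) else 0)
img=d["pixels"][125:285,225:460];cv2.imwrite("pics/crop1.png",cv2.resize(img,None,fx=3.4,fy=3.4,interpolation=cv2.INTER_CUBIC)[...,::-1])
g=cv2.cvtColor(d["pixels"],cv2.COLOR_RGB2GRAY)
m=((g<70)*255).astype(np.uint8);m[:190]=0;m[268:]=0;m[:,:128]=0;m[:,268:]=0
n,l,s,c=cv2.connectedComponentsWithStats(m)
for i in range(1,n):
    if s[i,4]>50:
        cs,_=cv2.findContours((l==i).astype(np.uint8),cv2.RETR_EXTERNAL,2);r=cv2.minAreaRect(cs[0]);print(s[i],r,atz(d,*r[0],11)[:2].round(1))
E
```

```text
tin seed [ 606. -174.] bg 1.5 n 348 zmax 34.2 mean [ 605.  -173.9] mid [ 547.8 -101.9] span [165. 199.]
cruc seed [ 453. -308.] bg 1.2 n 83 zmax 36.0 mean [ 453.3 -307.8] mid [ 452.9 -167.9] span [ 38. 330.]
stop seed [610. -76.] bg 0.9 n 88 zmax 32.4 mean [607.5 -75.1] mid [543.8 -45.7] span [157.  86.]
red seed [476. -54.] bg 1.2 n 62 zmax 26.7 mean [477.3 -55.1] mid [476.7 -34.6] span [23. 64.]
petri seed [ 452. -196.] bg 1.5 n 556 zmax 20.7 mean [ 451.8 -196.3] mid [ 446. -115.] span [ 75. 225.]
evap seed [ 619. -304.] bg 0.9 n 167 zmax 26.4 mean [ 615.3 -294. ] mid [ 558.3 -170.7] span [186. 336.]
purple seed [ 523. -282.] bg 1.5 n 83 zmax 36.0 mean [ 525.5 -287.2] mid [ 525.5 -284.6] span [39. 40.]
blue seed [701. -91.] bg 1.2 n 348 zmax 33.7 mean [699.  -88.5] mid [597.  -58.9] span [264. 113.]
```

View pics/crop1.png

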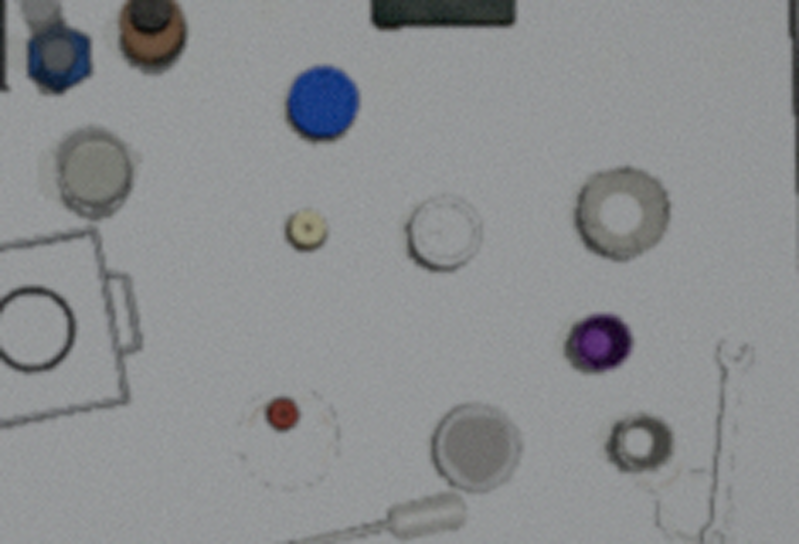

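The crop confirms the identities. The tin's lid is centred at crop (446,231), the crucible at (640,443) and the cream stopper at (307,229). The purple cup and blue tin are separate look-alikes. Next I'll measure the nests.

Run:
```python
from h import *
d=dict(np.load("top0.npz"))
g=cv2.cvtColor(d["pixels"],cv2.COLOR_RGB2GRAY)
print(g[230:234,135:190:2])
for t in(60,70,80,90):
  m=((g<t)*255).astype(np.uint8);m[:190]=0;m[268:]=0;m[:,:128]=0;m[:,268:]=0
  n,l,s,c=cv2.connectedComponentsWithStats(m,connectivity=8)
  for i in range(1,n):
    if s[i,4]>25:
        cs,_=cv2.findContours((l==i).astype(np.uint8),cv2.RETR_EXTERNAL,2);r=cv2.minAreaRect(cs[0]);e=cv2.minEnclosingCircle(cs[0]);print(t,s[i],np.round(r[0],1),np.round(r[1],1),round(r[2],1),atz(d,*r[0],11)[:2].round(1),atz(d,*r[0],11)[:2].round(1))
# refined tops: subpixel colour centroid
```

```text
[[ 96 147 148 145 146 137  60 137 151 149 152 148 150 149 151 149 105  73
  149 149 150 151 150  72 111 150 150 150]
 [ 96 146 147 150 147 144  65 125 147 149 149 150 149 147 147 149 125  62
  143 152 147 149 150  72 103 153 150 147]
 [ 98 145 143 148 146 143  65 101 153 149 150 146 150 151 150 148 130  45
  139 153 151 147 151  79  97 150 152 151]
 [ 96 142 147 146 150 147  73  91 150 150 150 148 148 146 149 149 133  41
  140 150 150 151 149  94  84 150 147 149]]
70 [223 210  23  10  33] [233.8 214.2] [ 8.7 22.1] 87.4 [559.8 124.5] [559.8 124.5]
70 [181 214  13  28  40] [185.9 226.6] [ 9.4 27.5] 10.5 [530.7 243.6] [530.7 243.6]
70 [199 222  13  22  29] [207.2 233.9] [ 6.1 23.7] 27.6 [512.  190.8] [512.  190.8]
70 [163 224   9  21  31] [168.2 233.6] [21.5  4.5] 73.3 [514.1 287.3] [514.1 287.3]
70 [147 227   9  21  33] [149.6 237.4] [21.5  4.9] 73.3 [505.4 333.5] [505.4 333.5]
80 [222 210  25  24 101] [234.  221.5] [23. 24.] 90.0 [541.6 124.3] [541.6 124.3]
80 [181 214  31  31 123] [196. 229.] [30. 30.] 90.0 [524.5 218.5] [524.5 218.5]
80 [147 223  25  26 120] [158.6 235.6] [22.2 22.4] 80.5 [509.5 311.1] [509.5 311.1]
90 [222 209  25  25 127] [234. 221.] [24. 24.] 90.0 [542.8 124.3] [542.8 124.3]
90 [181 214  32  31 158] [196.5 229. ] [30. 31.] 90.0 [524.5 217.2] [524.5 217.2]
90 [146 223  26  26 160] [158.7 235.7] [22.7 22.9] 80.5 [509.3 310.9] [509.3 310.9]
```

```bash
cat >> h.py <<'E'
from scipy.spatial.transform import Rotation as R
def go(o,xyz,yaw=-80):
    "yaw = world angle of tool y; returns turn (units) and shift (units of 50mm in the frame after the turn)"
    y=np.radians(yaw);Y=np.array([np.cos(y),np.sin(y),0]);Z=np.array([0,0,-1.]);M=np.stack([np.cross(Y,Z),Y,Z],1)
    w=(R.from_rotvec(o["orientation"]).inv()*R.from_matrix(M)).as_rotvec()/0.12
    return w.round(2),(M.T@(np.array(xyz)-o["ee_pos"])/50).round(2)
E
python3 - <<'E'
from h import *
from workcell import get_obs
d=dict(np.load("top0.npz"));P=pts(d)
print("beaker",np.percentile(P[165:187,243:263,2],98),"wrench",P[232:275:6,430:446,2].max(1).round(1),"tableobj",P[240:262,295:322,2].max())
print(go(get_obs(),[453,-308,150]))
E
```

```text
beaker 73.23082096885753 wrench [11.3  8.5  7.2 10.6  5.8 10.8  7.   9.4] tableobj 1350.6435219239156
(array([-0.01,  0.  ,  0.96]), array([ 6.42, -4.77,  1.44]))
```

step_arm --pt "0.36 0 0 0 0 0 0.96" --pt "0.36 0.8 -0.6 0.18 0 0 0" --pt "0.36 0.8 -0.6 0.18 0 0 0" --pt "0.36 0.8 -0.6 0.18 0 0 0" --pt "0.36 0.8 -0.6 0.18 0 0 0" --pt "0.36 0.8 -0.6 0.18 0 0 0" --pt "0.36 0.8 -0.6 0.18 0 0 0" --pt "0.36 0.8 -0.6 0.18 0 0 0" --pt "0.36 0.8 -0.6 0.18 0 0 0" --pt "0.36 0 0 0 0 0 0" --pt "0.36 0 0 0 0 0 0"

```text
t: 1.48
ee_pos: [451.8, -307.0, 150.5]
orientation: [-3.129, -0.275, 0.001]
ft_force: [-0.6, -0.2, 0.1]
width: 59.5
grasp_force: 0.0
```

```bash
cat >> h.py <<'E'
def wrist(name):
    from workcell import get_obs,vision
    o=get_obs();d=vision.get_image("wrist")
    W=np.eye(4);W[:3,:3]=R.from_rotvec(o["orientation"]).as_matrix();W[:3,3]=o["ee_pos"]
    d["T"]=W@d["T_tool_cam"];np.savez(name+".npz",**d);cv2.imwrite(f"pics/{name}.png",d["pixels"][...,::-1]);return o,d
def uv(d,p):
    q=np.linalg.inv(d["T"])@np.array([*p,1]);return np.round([d["fx"]*q[0]/q[2]+d["cx"],d["fy"]*q[1]/q[2]+d["cy"]],1)
E
python3 - <<'E'
from h import *
o,d=wrist("w1");print(o["ee_pos"],o["width"],go(o,[453,-308,150]),uv(d,[453,-308,33]),uv(d,[453,-308,0]),d["fx"])
E
```

```text
[ 451.77085622 -306.99515704  150.50636216] 59.47530091045743 (array([-0.  ,  0.01,  0.01]), array([0.02, 0.02, 0.01])) [279.1 205. ] [279.1 195.6] 363.0201465602093
```

View pics/w1.png

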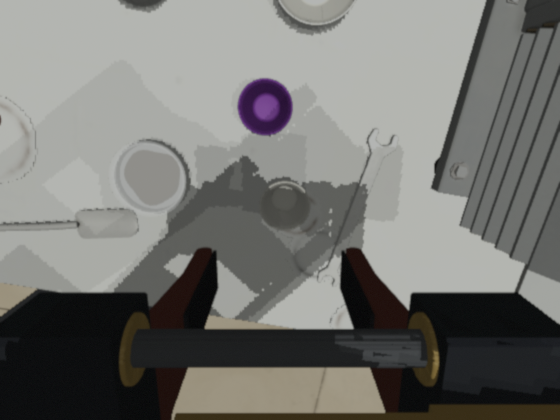

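The wrist view shows the crucible at about (286,205), in the gripper's own shadow between the fingers. I'll refine its centre from depth.

```bash
cat >> h.py <<'E'
def circ(d,xy,h,rad,lo=6,hi=8):
    P=pts(d)[...,:3];m=(d["depth"]>0)&(abs(P[...,2]-h+0)<lo)&(np.hypot(P[...,0]-xy[0],P[...,1]-xy[1])<rad+hi)
    q=P[m][:,:2];c,r=cv2.minEnclosingCircle(q.astype(np.float32))
    a=np.percentile(q,[1,99],axis=0);return len(q),np.round(c,1),round(r,1),"mid",a.mean(0).round(1),"span",(a[1]-a[0]).round(1),"z",np.median(P[m][:,2]).round(1)
E
python3 - <<'E'
from h import *
d=dict(np.load("w1.npz"));print(circ(d,(453,-308),33,20.5));print(circ(d,(525,-287),33,20.5));
P=pts(d);u,v=uv(d,[453,-308,33]).astype(int)
print(P[v-40:v+40:8,u-40:u+56:8,2].round())
c=d["pixels"][150:260,220:350];c=cv2.convertScaleAbs(c,alpha=1.8);cv2.imwrite("pics/w1c.png",cv2.resize(c,None,fx=4,fy=4)[...,::-1])
E
```

```text
(759, array([ 452.8, -312.2]), 20.6, 'mid', array([ 453. , -312.2]), 'span', array([39.5, 39.6]), 'z', np.float64(32.0))
(954, array([ 524.8, -284.3]), 20.5, 'mid', array([ 524.8, -284.4]), 'span', array([39.6, 39.3]), 'z', np.float64(32.1))
[[ 0.  0.  0.  1.  1.  2.  2.  1.  1. -1.  0. -2.]
 [-0.  0.  0. -0.  0.  0.  1.  0. -0.  0.  0. -2.]
 [ 1.  0.  1.  1.  1. -1. 33. -0.  1. -1.  0. -1.]
 [ 1.  1.  0.  1. 29.  5.  4. 17. 34.  0.  0.  1.]
 [ 1.  0.  1. 32.  7.  4.  4.  5. 27. -0.  1. -1.]
 [ 0. -0. -1. 29. 10.  4.  4.  7. 23.  1. -0.  1.]
 [ 0.  0. -0. 31. 19. 10. 10. 16. 28.  1.  2.  0.]
 [-0.  0.  1.  0. 30. 24. 24. 28. 34.  1.  1. -1.]
 [ 1.  1.  0.  1.  0. 34. 33.  1.  1.  0.  2.  1.]
 [ 0. -0.  0. -0. -0.  1.  0.  0.  2.  1.  1.  1.]]
```

View pics/w1c.png

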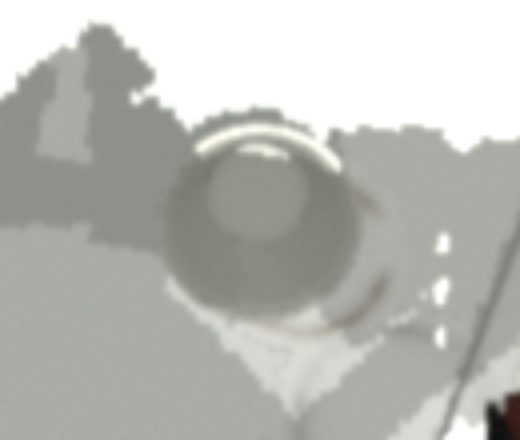

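Run:
```python
from h import *
from workcell import get_obs
print(go(get_obs(),[453,-311.5,12]))
```

```text
(array([-0.,  0., -0.]), array([0.01, 0.08, 2.77]))
```

step_arm --pt "0.36 0.01 0.08 0.6 0 0 0" --pt "0.36 0 0 0.7 0 0 0" --pt "0.36 0 0 0.7 0 0 0" --pt "0.36 0 0 0.5 0 0 0" --pt "0.36 0 0 0.27 0 0 0" --pt "0.36 0 0 0 0 0 0" --pt "-1 0 0 0 0 0 0" --pt "-1 0 0 0 0 0 0" --pt "-1 0 0 0 0 0 0" --pt "-1 0 0 0 0 0 0" --pt "-1 0 0 0 0 0 0"

```text
t: 2.9
ee_pos: [453.9, -311.3, 13.1]
orientation: [3.128, 0.274, 0.002]
ft_force: [-0.4, -0.2, 6.5]
width: 38.0
grasp_force: 30.0
```

step_arm --pt "-1 0 0 -0.3 0 0 0" --pt "-1 0 0 -0.6 0 0 0" --pt "-1 0 0 -0.7 0 0 0" --pt "-1 0 0 -0.7 0 0 0" --pt "-1 0 0 -0.3 0 0 0" --pt "-1 0.15 -0.38 0 0 0 0" --pt "-1 0.3 -0.75 0 0 0 0" --pt "-1 0.33 -0.83 0 0 0 0" --pt "-1 0.33 -0.83 0 0 0 0" --pt "-1 0.33 -0.83 0 0 0 0" --pt "-1 0.33 -0.83 0 0 0 0" --pt "-1 0.33 -0.83 0 0 0 0" --pt "-1 0.33 -0.83 0 0 0 0" --pt "-1 0.33 -0.83 0 0 0 0" --pt "-1 0.3 -0.75 0 0 0 0" --pt "-1 0.17 -0.45 0 0 0 0" --pt "-1 0 0 0 0 0 0" --pt "-1 0 0 0 0 0 0"

```text
t: 5.15
ee_pos: [540.2, 118.0, 141.1]
orientation: [3.129, 0.275, -0.004]
ft_force: [-1.1, -0.2, -0.0]
width: 38.5
grasp_force: 30.0
```

Run:
```python
from h import *
o,d=wrist("w2");print(o["ee_pos"],o["width"],o["ft_force"],go(o,[542.3,124.3,143]),uv(d,[542.3,124.3,11]),uv(d,[525.9,217.7,11]),uv(d,[509.4,311,11]))
```

```text
[540.21029823 117.97612249 141.05641179] 38.45334282803221 [-1.08377408 -0.2432267  -0.04109485] (array([0.  , 0.02, 0.01]), array([ 0.06, -0.12, -0.04])) [270.5 198.4] [155.9 198.1] [ 41.4 198. ]
```

View pics/w2.png

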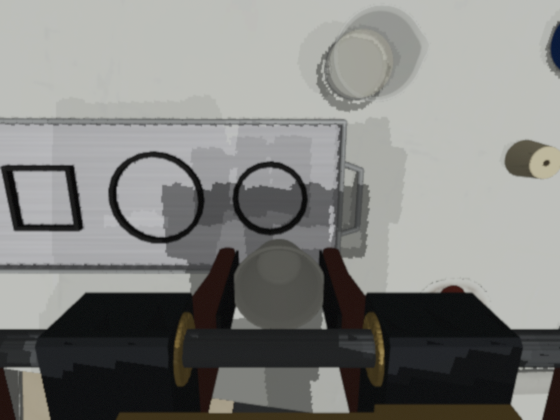

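The crucible is held between the fingers, centred near (279,285). The nests are at about (270,198) for the small ring, (156,198) for the large ring and (42,198) for the square, as projected.

```bash
cat >> h.py <<'E'
def nests(d):
    g=cv2.cvtColor(d["pixels"],cv2.COLOR_RGB2GRAY);P=pts(d)
    m=((g<60)&(P[...,2]>3)&(P[...,2]<22)).astype(np.uint8)
    n,l,s,c=cv2.connectedComponentsWithStats(m,connectivity=8)
    for i in range(1,n):
        if s[i,4]>300:
            cs,_=cv2.findContours((l==i).astype(np.uint8),cv2.RETR_EXTERNAL,2)
            k=max(cs,key=len)[:,0];q=np.array([atz(d,*p,11)[:2] for p in k],np.float32)
            print(s[i],"rect",np.round(cv2.minAreaRect(q)[0],1),np.round(cv2.minAreaRect(q)[1],1),"circ",np.round(cv2.minEnclosingCircle(q)[0],1),round(cv2.minEnclosingCircle(q)[1],1))
E
python3 - <<'E'
from h import *
d=dict(np.load("w2.npz"));nests(d)
P=pts(d);Q=P[235:335,232:325].reshape(-1,4);Q=Q[(Q[:,2]>90)];Q=Q[np.hypot(Q[:,0]-541,Q[:,1]-118)<24]
z=Q[:,2];print(len(Q),np.percentile(z,[1,10,50,90,99]).round(1))
for a,b in((0,6),(6,12),(12,20)):
    t=np.percentile(z,99.5);q=Q[(z<t-a)&(z>t-b)][:,:2].astype(np.float32)
    if len(q)>5:print(a,b,len(q),cv2.minEnclosingCircle(q))
q=Q[z>np.percentile(z,99.5)-6]
if len(q)>20:
    A=np.c_[q[:,:2],np.ones(len(q))];print("plane",np.linalg.lstsq(A,q[:,2],rcond=None)[0])
E
```

```text
[ 109  152   96   91 1541] rect [525.5 217.3] [76.7 78. ] circ [525.1 216.9] 39.5
[ 233  162   75   73 1188] rect [541.3 124.7] [61.  61.2] circ [541.6 124.9] 31.3
[   2  166   81   65 1601] rect [509.  309.8] [54.5 58.1] circ [509.4 309.8] 39.0
6860 [131.2 132.4 150.7 161.  166.4]
0 6 209 ((539.5523681640625, 117.13679504394531), 21.890365600585938)
6 12 2238 ((540.2941284179688, 117.43981170654297), 22.196002960205078)
12 20 1400 ((543.3471069335938, 117.83621978759766), 22.355690002441406)
plane [-5.83690861e-02  3.94495583e-02  1.91368159e+02]
```

step_arm --pt "-1 0.05 -0.12 0.3 0 0 0" --pt "-1 0 0 0.6 0 0 0" --pt "-1 0 0 0.6 0 0 0" --pt "-1 0 0 0.5 0 0 0" --pt "-1 0 0 0.3 0 0 0" --pt "-1 0 0 0.1 0 0 0" --pt "-1 0 0 0 0 0 0" --pt "-1 0 0 0.04 0 0 0" --pt "-1 0 0 0.04 0 0 0" --pt "-1 0 0 0 0 0 0" --pt "-1 0 0 0 0 0 0"

```text
t: 6.58
ee_pos: [543.1, 124.4, 18.4]
orientation: [-3.13, -0.274, -0.001]
ft_force: [0.2, -0.4, -0.1]
width: 38.1
grasp_force: 30.0
```

step_arm --pt "-1 -0.02 0 0.03 0 0 0" --pt "-1 0 0 0.03 0 0 0" --pt "-1 0 0 0 0 0 0" --pt "-1 0 0 0 0 0 0"

```text
t: 7.08
ee_pos: [542.3, 124.3, 16.1]
orientation: [-3.13, -0.274, -0.001]
ft_force: [-2.5, -1.1, 10.5]
width: 38.3
grasp_force: 30.0
```

step_arm --pt "-0.05 0 0 0 0 0 0" --pt "0.1 0 0 0 0 0 0" --pt "0.25 0 0 0 0 0 0" --pt "0.25 0 0 0 0 0 0" --pt "0.25 0 0 -0.3 0 0 0" --pt "0.3 0 0 -0.7 0 0 0" --pt "0.36 0 0 -0.8 0 0 0" --pt "0.36 0 0 -0.8 0 0 0" --pt "0.36 0 0 0 0 0 0" --pt "0.36 0 0 0 0 0 0"

```text
t: 8.32
ee_pos: [541.7, 124.1, 145.3]
orientation: [-3.13, -0.274, -0.0]
ft_force: [0.9, 0.1, 0.4]
width: 59.9
grasp_force: 0.0
```

Run:
```python
from h import *
o,d=wrist("w3");print(o["ee_pos"],o["width"],circ(d,(542,124),36,20.5));nests(d)
print("to stopper",go(o,[607.5,-75,150]))
```

```text
[541.66126458 124.14036745 145.31437441] 59.85943571555804 (787, array([540.8, 123.2]), 20.6, 'mid', array([540.9, 123.3]), 'span', array([39.3, 39.1]), 'z', np.float64(35.0))
[ 119  155   94   90 1529] rect [525.5 217.2] [76.6 78.2] circ [525.3 217.1] 39.4
[240 165  74  71 922] rect [542.3 125.5] [60. 62.] circ [541.3 125. ] 31.2
[  13  168   79   64 1570] rect [509.6 309.8] [54.5 58.4] circ [509.2 309.6] 39.1
to stopper (array([-0., -0.,  0.]), array([ 0.61,  4.15, -0.09]))
```

View pics/w3.png

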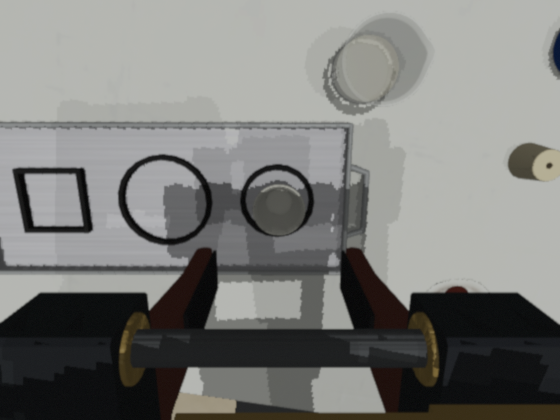

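The crucible stands upright inside the small ring at about (277,205), within 2 mm of centre. Next is the stopper.

step_arm --pt "0.36 0.06 0.4 0 0 0 0" --pt "0.36 0.12 0.8 0 0 0 0" --pt "0.36 0.13 0.85 0 0 0 0" --pt "0.36 0.12 0.85 0 0 0 0" --pt "0.36 0.12 0.85 0 0 0 0" --pt "0.36 0.06 0.4 0 0 0 0" --pt "0.36 0 0 0 0 0 0" --pt "0.36 0 0 0 0 0 0"

```text
t: 9.38
ee_pos: [607.4, -74.0, 144.7]
orientation: [-3.129, -0.275, 0.002]
ft_force: [0.1, 0.1, 0.2]
width: 59.9
grasp_force: 0.0
```

Run:
```python
from h import *
o,d=wrist("w4");c=circ(d,(607.5,-75),28,13,lo=4);b=circ(d,(607,-174),28,26,lo=4);print(o["ee_pos"],c,"tin",b)
print(go(o,[*c[4],11]))
```

```text
[607.38345834 -74.0151974  144.67976139] (801, array([610.5, -76.2]), 12.9, 'mid', array([610.7, -76.1]), 'span', array([24. , 23.7]), 'z', np.float64(28.0)) tin (3045, array([ 606. , -174.8]), 26.0, 'mid', array([ 606.5, -174.1]), 'span', array([47.8, 47.9]), 'z', np.float64(27.8))
(array([-0.01,  0.01,  0.  ]), array([0.06, 0.05, 2.67]))
```

step_arm --pt "0.36 0.06 0.05 0.6 0 0 0" --pt "0.36 0 0 0.7 0 0 0" --pt "0.36 0 0 0.7 0 0 0" --pt "0.36 0 0 0.45 0 0 0" --pt "0.36 0 0 0.22 0 0 0" --pt "0.36 0 0 0 0 0 0" --pt "-1 0 0 0 0 0 0" --pt "-1 0 0 0 0 0 0" --pt "-1 0 0 0 0 0 0" --pt "-1 0 0 0 0 0 0" --pt "-1 0 0 0 0 0 0" --pt "-1 0 0 0 0 0 0"

```text
t: 10.92
ee_pos: [611.9, -76.9, 12.3]
orientation: [3.129, 0.274, 0.001]
ft_force: [-1.0, -0.0, 5.2]
width: 30.1
grasp_force: 30.0
```

step_arm --pt "-1 0 0 -0.3 0 0 0" --pt "-1 0 0 -0.6 0 0 0" --pt "-1 0 0 -0.7 0 0 0" --pt "-1 0 0 -0.7 0 0 0" --pt "-1 0 0 -0.3 0 0 0" --pt "-1 -0.03 -0.4 0 0 0 0" --pt "-1 -0.06 -0.74 0 0 0 0" --pt "-1 -0.07 -0.8 0 0 0 0" --pt "-1 -0.07 -0.8 0 0 0 0" --pt "-1 -0.07 -0.8 0 0 0 0" --pt "-1 -0.07 -0.8 0 0 0 0" --pt "-1 -0.07 -0.8 0 0 0 0" --pt "-1 -0.07 -0.8 0 0 0 0" --pt "-1 -0.07 -0.8 0 0 0 0" --pt "-1 -0.06 -0.74 0 0 0 0" --pt "-1 -0.04 -0.5 0 0 0 0" --pt "-1 0 0 0 0 0 0" --pt "-1 0 0 0 0 0 0"

```text
t: 13.18
ee_pos: [507.6, 309.8, 140.5]
orientation: [3.128, 0.275, -0.003]
ft_force: [0.4, 0.0, -1.0]
width: 30.4
grasp_force: 30.0
```

Run:
```python
from h import *
o,d=wrist("w5");print(o["ee_pos"],o["width"]);nests(d)
print(circ(d,o["ee_pos"][:2],o["ee_pos"][2]-12.3+28,13,lo=5,hi=3))
print(go(o,[509.3,310,15.3]))
```

```text
[507.56236809 309.76580652 140.50287755] 30.425683403131426
[ 341  154   95   91 1517] rect [525.4 220. ] [77.8 76.4] circ [524.7 220.1] 39.3
[463 164  76  72 876] rect [542.9 133.4] [52.1 60.1] circ [541.6 128.2] 31.4
[ 241  167   69   66 1350] rect [508.9 312.2] [55.3 55.8] circ [508.7 312.1] 38.0
(2577, array([507.6, 309.7]), 15.9, 'mid', array([507. , 310.4]), 'span', array([23.9, 27.5]), 'z', np.float64(156.1))
(array([0.01, 0.02, 0.01]), array([0.04, 0.  , 2.5 ]))
```

View pics/w5.png

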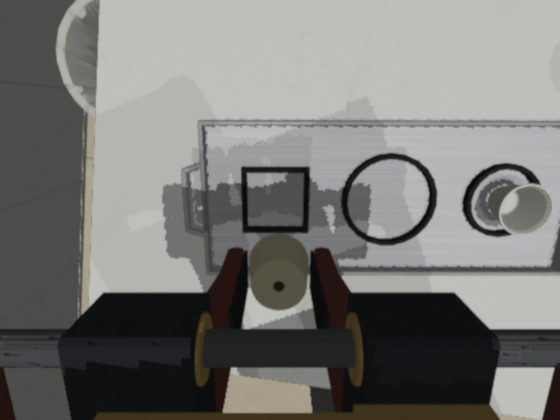

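The stopper is held at about (279,270), with the square directly ahead at (276,200). The crucible is upright in its ring on the right.

step_arm --pt "-1 0.03 -0.04 0.3 0 0 0" --pt "-1 0 0 0.6 0 0 0" --pt "-1 0 0 0.6 0 0 0" --pt "-1 0 0 0.5 0 0 0" --pt "-1 0 0 0.3 0 0 0" --pt "-1 0 0 0.1 0 0 0" --pt "-1 0 0 0.04 0 0 0" --pt "-1 0 0 0.03 0 0 0" --pt "-1 0 0 0 0 0 0" --pt "-1 0 0 0 0 0 0"

```text
t: 14.48
ee_pos: [510.1, 312.6, 18.7]
orientation: [-3.129, -0.274, -0.001]
ft_force: [0.0, -0.3, 0.2]
width: 30.0
grasp_force: 30.0
```

step_arm --pt "-1 -0.02 0.01 0.03 0 0 0" --pt "-1 0 0 0.03 0 0 0" --pt "-1 0 0 0.01 0 0 0" --pt "-1 0 0 0 0 0 0" --pt "-1 0 0 0 0 0 0"

```text
t: 15.1
ee_pos: [508.9, 311.8, 15.3]
orientation: [3.13, 0.274, -0.0]
ft_force: [-1.8, -1.7, 6.0]
width: 30.1
grasp_force: 30.0
```

step_arm --pt "-0.2 0 0 0 0 0 0" --pt "-0.1 0 0 0 0 0 0" --pt "0.1 0 0 0 0 0 0" --pt "0.1 0 0 0 0 0 0" --pt "0.1 0 0 -0.3 0 0 0" --pt "0.3 0 0 -0.7 0 0 0" --pt "0.6 0 0 -0.8 0 0 0" --pt "0.6 0 0 -0.8 0 0 0" --pt "0.6 0 0 0 0 0 0" --pt "0.6 0 0 0 0 0 0"

```text
t: 16.35
ee_pos: [508.6, 311.6, 144.8]
orientation: [-3.13, -0.274, -0.0]
ft_force: [-0.6, 0.2, 0.2]
width: 70.4
grasp_force: 0.0
```

Run:
```python
from h import *
o,d=wrist("w6");print(o["ee_pos"],o["width"],circ(d,(509,312),31,13,lo=4));nests(d)
print("to tin",go(o,[606.2,-174.4,145]))
```

```text
[508.62132328 311.63879878 144.82193548] 70.39880869935538 (810, array([507.8, 311.1]), 13.0, 'mid', array([508.1, 310.9]), 'span', array([23.7, 23.7]), 'z', np.float64(30.9))
[ 342  155   94   90 1492] rect [525.1 220. ] [77.9 76.1] circ [524.7 220.3] 39.4
[462 165  75  71 867] rect [542.8 133.7] [51.9 60.4] circ [541.8 128.3] 31.5
[ 244  168   67   65 1336] rect [509.  312.3] [55.3 56. ] circ [508.4 312.2] 38.0
to tin (array([-0., -0.,  0.]), array([ 0.23,  9.91, -0.  ]))
```

The stopper stands at (508,311), within 1.5 mm of the frame's centre. Next is the tin.

step_arm --pt "0.6 0.01 0.41 0 0 0 0" --pt "0.6 0.02 0.8 0 0 0 0" --pt "0.6 0.02 0.9 0 0 0 0" --pt "0.6 0.02 0.9 0 0 0 0" --pt "0.6 0.02 0.9 0 0 0 0" --pt "0.6 0.02 0.9 0 0 0 0" --pt "0.6 0.02 0.9 0 0 0 0" --pt "0.6 0.02 0.9 0 0 0 0" --pt "0.6 0.02 0.9 0 0 0 0" --pt "0.6 0.02 0.9 0 0 0 0" --pt "0.6 0.02 0.9 0 0 0 0" --pt "0.6 0.02 0.6 0 0 0 0" --pt "0.6 0 0 0 0 0 0" --pt "0.6 0 0 0 0 0 0"

```text
t: 18.15
ee_pos: [605.1, -174.1, 143.7]
orientation: [-3.129, -0.273, 0.003]
ft_force: [0.3, -0.2, -0.2]
width: 70.0
grasp_force: 0.0
```

Run:
```python
from h import *
o,d=wrist("w7");b=circ(d,(607,-174),28,26,lo=4);print(o["ee_pos"],"tin",b)
print(go(o,[*b[1],11]))
```

```text
[ 605.11678033 -174.12455889  143.71332342] tin (3193, array([ 605.8, -175.5]), 26.0, 'mid', array([ 606.4, -175.2]), 'span', array([47.9, 47.9]), 'z', np.float64(28.0))
(array([-0.01,  0.02, -0.01]), array([0.01, 0.03, 2.65]))
```

step_arm --pt "0.6 0.01 0.03 0.6 0 0 0" --pt "0.6 0 0 0.7 0 0 0" --pt "0.6 0 0 0.7 0 0 0" --pt "0.6 0 0 0.43 0 0 0" --pt "0.6 0 0 0.22 0 0 0" --pt "0.6 0 0 0 0 0 0" --pt "-1 0 0 0 0 0 0" --pt "-1 0 0 0 0 0 0" --pt "-1 0 0 0 0 0 0" --pt "-1 0 0 0 0 0 0" --pt "-1 0 0 0 0 0 0"

```text
t: 19.58
ee_pos: [607.8, -175.8, 13.2]
orientation: [3.129, 0.274, 0.002]
ft_force: [-0.2, 0.4, 6.2]
width: 50.9
grasp_force: 30.0
```

step_arm --pt "-1 0 0 -0.2 0 0 0" --pt "-1 0 0 -0.5 0 0 0" --pt "-1 0 0 -0.7 0 0 0" --pt "-1 0 0 -0.7 0 0 0" --pt "-1 0 0 -0.5 0 0 0" --pt "-1 -0.02 -0.4 0 0 0 0" --pt "-1 -0.03 -0.75 0 0 0 0" --pt "-1 -0.02 -0.8 0 0 0 0" --pt "-1 -0.02 -0.8 0 0 0 0" --pt "-1 -0.02 -0.8 0 0 0 0" --pt "-1 -0.02 -0.8 0 0 0 0" --pt "-1 -0.02 -0.8 0 0 0 0" --pt "-1 -0.02 -0.8 0 0 0 0" --pt "-1 -0.03 -0.8 0 0 0 0" --pt "-1 -0.03 -0.8 0 0 0 0" --pt "-1 -0.03 -0.5 0 0 0 0" --pt "-1 0 0 0 0 0 0" --pt "-1 0 0 0 0 0 0"

```text
t: 21.82
ee_pos: [523.3, 218.3, 141.3]
orientation: [3.129, 0.275, -0.003]
ft_force: [-1.1, 0.5, 0.1]
width: 50.6
grasp_force: 30.0
```

Run:
```python
from h import *
o,d=wrist("w8");print(o["ee_pos"],o["width"]);nests(d)
print(circ(d,o["ee_pos"][:2],o["ee_pos"][2]-13.2+28,26,lo=4,hi=1))
print(go(o,[525.2,218.3,16.2]))
```

```text
[523.29576688 218.25591347 141.32319156] 50.61404486511871
[ 231  153   94   77 1010] rect [531.7 219.8] [64.  77.4] circ [525.1 218.7] 39.0
[353 163  75  72 773] rect [543.9 131.5] [51.  60.7] circ [542.3 127.1] 31.0
[ 128  167   73   65 1342] rect [508.9 310.7] [54.6 56.3] circ [509.2 311.1] 38.2
(9416, array([523.3, 218.2]), 27.0, 'mid', array([523.7, 217.6]), 'span', array([45.6, 49.2]), 'z', np.float64(156.1))
(array([0.  , 0.01, 0.01]), array([0.04, 0.01, 2.5 ]))
```

View pics/w8.png

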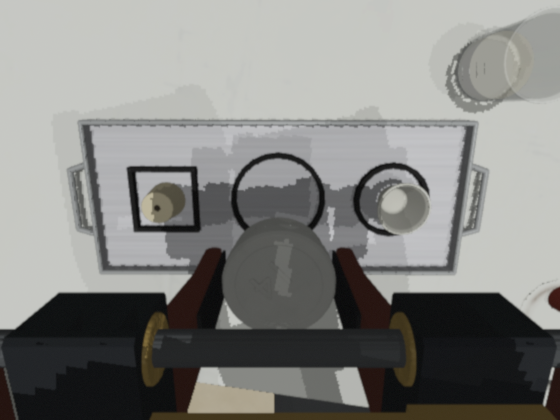

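The tin is held at (279,275) with the large ring just ahead at (278,198). The stopper and crucible stand in their nests.

step_arm --pt "-1 0.02 -0.01 0.3 0 0 0" --pt "-1 0 0 0.6 0 0 0" --pt "-1 0 0 0.6 0 0 0" --pt "-1 0 0 0.5 0 0 0" --pt "-1 0 0 0.3 0 0 0" --pt "-1 0 0 0.1 0 0 0" --pt "-1 0 0 0.05 0 0 0" --pt "-1 0 0 0 0 0 0" --pt "-1 0 0 0 0 0 0"

```text
t: 23.0
ee_pos: [525.7, 219.5, 20.4]
orientation: [-3.129, -0.274, -0.002]
ft_force: [-0.2, 0.1, -0.7]
width: 50.8
grasp_force: 30.0
```

step_arm --pt "-1 0 0.01 0.04 0 0 0" --pt "-1 0 0 0.03 0 0 0" --pt "-1 0 0 0.02 0 0 0" --pt "-1 0 0 0 0 0 0" --pt "-1 0 0 0 0 0 0"

```text
t: 23.62
ee_pos: [525.4, 218.8, 16.2]
orientation: [-3.13, -0.274, -0.0]
ft_force: [-3.6, -0.7, 11.4]
width: 50.7
grasp_force: 30.0
```

step_arm --pt "0.2 0 0 0 0 0 0" --pt "0.3 0 0 0 0 0 0" --pt "0.45 0 0 0 0 0 0" --pt "0.45 0 0 0 0 0 0" --pt "0.45 0 0 -0.3 0 0 0" --pt "0.45 0 0 -0.7 0 0 0" --pt "0.6 0 0 -0.8 0 0 0" --pt "0.6 0 0 -0.8 0 0 0" --pt "0.6 0 0 -0.2 0 0 0" --pt "0.6 0 0 0 0 0 0" --pt "0.6 0 0 0 0 0 0"

```text
t: 25.0
ee_pos: [524.5, 218.4, 154.0]
orientation: [3.129, 0.274, -0.003]
ft_force: [0.1, 0.1, 1.0]
width: 70.2
grasp_force: 0.0
```

Run:
```python
from h import *
o,d=wrist("w9");print(o["ee_pos"],circ(d,(525,218.5),31,26,lo=4),circ(d,(541,124),36,20.5,lo=5),circ(d,(508,311),31,13,lo=4));nests(d)
from workcell import vision
t=vision.get_image("top");a=t["pixels"][120:290,120:460];cv2.imwrite("pics/top1.png",cv2.resize(a,None,fx=2.3,fy=2.3)[...,::-1])
```

```text
[524.46132682 218.39891393 153.95824701] (3045, array([523.8, 217.7]), 25.9, 'mid', array([524.3, 217.9]), 'span', array([47.8, 47.8]), 'z', np.float64(31.0)) (710, array([541.2, 123.5]), 20.9, 'mid', array([541. , 123.6]), 'span', array([39.5, 39.4]), 'z', np.float64(35.1)) (779, array([508. , 310.4]), 13.0, 'mid', array([508. , 310.3]), 'span', array([23.8, 23.8]), 'z', np.float64(31.0))
[ 232  153   91   88 1363] rect [524.8 218.6] [76.8 76.8] circ [525.1 218.8] 39.2
[350 162  72  70 717] rect [544.  131.6] [50.6 60.6] circ [542. 127.] 31.0
[ 134  166   70   63 1295] rect [508.8 310.7] [55.  56.4] circ [509.  311.3] 38.4
```

View pics/w9.png

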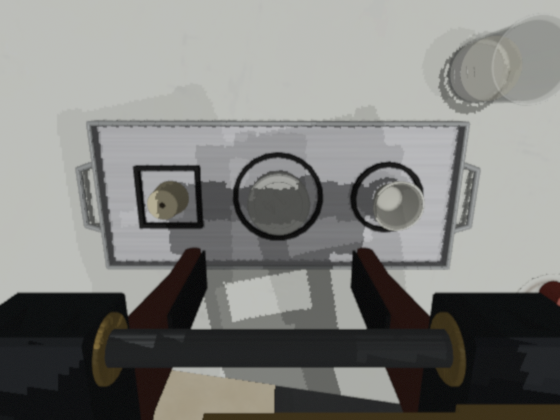

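View pics/top1.png

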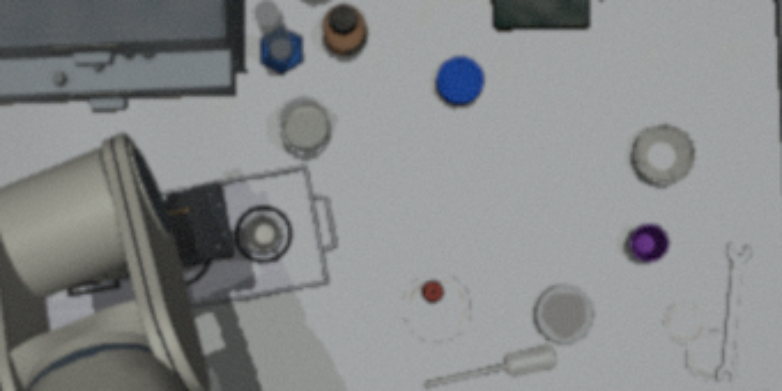

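All three stand in their nests: stopper at (168,200), tin at (279,200) and crucible at (398,205). In the top view the red stopper at (432,291), petri dish, evaporating dish and look-alikes have not moved, so I'm handing in.

```bash
python3 -c "
from workcell import ctrl
print(ctrl.close_job())"
```

```text
the job is handed in; nothing more can be done
None
```

The tin, crucible and large cream stopper each stand upright in their nests, about 2 mm or less off centre; nothing else in the scene was moved, and the job was handed in at about 25 s.

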